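# Shut the torch gas valve under the sliding cover

## Robot

A 6-joint arm with a two-finger parallel gripper is mounted at the origin on the work surface. World frame = base frame: x ahead of the robot, y to its left, z up, the work surface at z = 0. Lengths are in m, angles in rad, forces in N, time in s.
With the tool pointing down it reaches from about 0.275 to 1 m from the base axis. Payload 8.4 kg.
Tool frame: the origin (TCP) lies on the front face of the gripper's body, between the roots of the fingers; the fingertips stand 73 mm ahead of it and the grasp point (between the pads) lies 54 mm ahead of it; z points along the fingers, x is the direction in which the jaws open and shut, and the axes are right-handed (so a half turn about z gives the same grasp; the last joint's range is limited). The gripper opens to 85 mm and grips with 20 to 120 N. Pads are 22 mm wide; open, the fingers measure 114 mm over their backs; the gripper's body (76 mm by 85 mm) begins 54 mm behind the grasp point. The pads swing forward as they close: fully open they stand 13 mm farther back than shut.
Start: joints at [1.334, 0.353, 1.633, -0, 1.155, -0.002], TCP at [0.145, 0.608, 0.304] pointing down, gripper open.
Joint ranges: [-2.63, 2.63], [-0.92, 2.1], [0.06, 2.66], [-1.3, 4.44], [0, 2.69], [-3.02, 3.02]. Speed limits (rad/s): [2.22, 2.22, 2.79, 3.14, 3.14, 3.14].

## Interface

Orientations are given as a unit quaternion [x, y, z, w].
In Python, from cell import r, vision, job gives the robot as it stands.
- The arm moves only by the tool arm_command, never from a script. Its argument "increments" is a list of rows, each a list of 6 numbers: the shift along the tool's x, y, z in mm, then the turn, a rotation vector about the tool's x, y, z in units of 5 degrees (1.0 is 5 degrees). A call has 1 to 12 rows; each row is the pose to reach, as a shift and turn from the pose measured when the call began, along the tool's axes at that moment; what a row does not reach only later rows make up. A row lasts 1/12 s, in which the tool goes at most 41.7 mm and 7.16 degrees, less where a joint would pass 70% of its speed; a pose out of reach is approached as far as the arm can. A call with a gripper value outside its range is refused whole. "gripper" is the opening in per cent of the stroke, from 0 (shut) to 100 (fully open), set as the call begins (left out, the last holds). The fingers move at their own pace and stop on an object; the grip force is fixed at half the most. Time passes only in rows, so rows that repeat a pose let the fingers close. It gives the time, the measured TCP pose, the force and the opening at its end, in the units of the state.
- r.get_obs(): the state, without advancing time (a new reading comes with each control period).
- vision.get_image(name): name is "scene" or "top" or "wrist"; returns the picture (384x512x3 uint8, red, green, blue); there is no depth.
- vision.camera_info(name): a dict with "intrinsics" (3x3 intrinsics, pixels), "camera_from_world" (4x4, takes a point from world to camera coordinates); the wrist camera has in their place "mount" (4x4, takes a point from camera to tool coordinates, whose origin is the TCP and whose axes are the tool frame's). Camera axes: x right, y down, z forward; pixel columns grow to the right and rows downward; lengths in m; the calibration is good to about 2 mm. A picture is of the moment at which its call begins: read the wrist's pose just before it. camera_info takes no time and is no camera call.
- job.sign_off(): hands the job in, once; it reports no verdict.
Trained networks look in the newest picture that a camera, given by its name, has taken for a name from the list of things; names that differ only in an ending like _2 or _b are one class to them, and where a whole thing is asked for, a point or a joint stands for the part that bears it (a point fixed in the world has none). Each returns a list of dicts, best first, with "p" (0 to 1); they miss things now and then, are a little off and sometimes report something else, mostly with a low value. They report only what shows in the picture. A call takes as long as a camera call.
- vision.boxes_of(thing, camera): "location" ([column, row] in pixels, amid what is visible of it).
- vision.masks_of(thing, camera): "pixels" (384x512 bool, what is visible of it) and "location" ([column, row] in pixels, amid what is visible of it).
- vision.mark_of(thing, camera): "location" ([column, row] in pixels: a listed point, or the origin of a listed thing).
The state is a dict: "time_s": time; "q": joint angles; "qvel": joint speeds; "joint_torque": joint torques, N m; "eef_pos": TCP position; "tcp_rot": TCP orientation; "ft_force": force on the tool from outside, world axes, zero at the start; "ft_torque": the same for the moment, N m; "opening": finger opening in m.
Only numpy, scipy, OpenCV 4.12 (cv2) and the standard library are available. Lean on these libraries where they do the work, as an engineer would, in place of code of your own. Each camera call takes 0.05 s, during which the arm holds its last target. There are 200 camera calls.

## Task

The torch gas must be turned off at the jeweller's bench. Push the aluminium cover of the valve box along its rails all the way open (to the robot's left) by its black tab, without lifting it, then push the red valve lever shut: clockwise, a quarter turn, until it stops. Leave the cover open and the red lever shut, and leave the blue lever and the pliers, cup and jar where they are.

Things in the scene. Friction and masses are not known exactly. Their poses are not given: they have to be found in the camera images.
- housing: Fixed grey valve box, 162 (x) x 490 (y) x 78 mm high, turned up to 0.3 rad. Origin: centre of its underside, on the bench; its x points away from the robot, y left along the box, z up. The long walls carry rails, tops 70 mm up, between outer lips 78 mm up. Left of y = -10 mm is a closed deck 68 mm up. End walls with inner faces at y = -240 and +240 mm stop the cover.
- cover_mid (a point): Centre of the plate of the loose aluminium cover, 146 (x) x 232 (y) x 5 mm, 0.45 kg, flat on the rails, top face 75 mm up. Axes as the box. At the start it hides both valves, this point at y = -123 to -108 mm in the box's frame; it slides to +y on friction (a few N) till it meets the left end wall, this point at y = +124 mm. Side play 2 mm each way.
- cover_tab (a point): Centre of the black tab that stands on the cover, 60 (x) x 14 (y) x 24 mm tall, from 75 to 99 mm above the bench. It lies on the cover's midline, 30 mm to the right (-y) of the cover's centre. Push its right face.
- bay (a point): Centre of the floor of the open-topped valve bay, in the right part of the box: inside 130 (x) x 230 (y) mm, floor 4 mm above the bench, from y = -240 to -10 mm in the box's frame. Both valves stand in it.
- red_axis (a point): Point on the red lever's vertical pivot, 48 mm above the bench, at the lever's mid-height. In the box's frame it is near x = 25 mm and y = -178 or -78 mm (few mm spread); the blue pivot is at the other place. Axes as the box. Under the lever: brass valve and copper pipe along x, up to 36 mm above the bench, and a thin stem.
- red_tip (a point): Outer end of the red lever at its mid-height, 55 mm from the pivot. The lever is a plain bar 11 mm wide and 16 mm tall, from 40 to 56 mm above the bench.
- red_lever (a joint): Angle of the red lever in rad: 0 = open, pointing to the box's -x (towards the robot); it grows as the lever turns clockwise seen from above; 1.571 = shut, against its stop, pointing to the box's +y (left). Starts between 0 and 0.3. It stays where it is left; turning takes about 0.1 N m.
- blue_tip (a point): Outer end of the blue lever, which has the same shape and height as the red lever; its pivot is 55 mm away. It stands open, within 0.12 rad of the box's -x direction, and is to be left so.
- pliers_mid (a point): Middle of small pliers with blue grips lying flat on the bench on the robot's side of the box, 140 x 54 x 14 mm, loose. Leave alone.
- cup_mid (a point): Centre (half-way up) of a small glass cup, 52 mm across, 42 mm tall, standing loose beyond the box. Leave alone.
- jar_mid (a point): Centre (half-way up) of an amber jar with black cap, 44 mm across, 55 mm tall, standing loose beyond the box. Leave alone.

How it is judged:
By the outcome, as a careful person would: the job done as asked, in the order asked, and still so for the second after the job is handed in, with the robot touching nothing.
It also fails if it takes over 53 s, if anything falls off the work surface, if the arm or the gripper's body presses on something with over 40 N, if the wrist force passes 120 N, or if a joint passes its speed limit or range.

## Working session

There is one attempt and no reset: what is moved stays moved. The work goes in short steps, Python scripts to look and compute and a tool call to move; the robot and the scene stay as the last step left them, time stands still between calls to the robot, and variables do not carry over. Pictures are saved under pics/ and viewed, about 8 in all and at most 12, crops included, and the job is handed in when it is done.

Besides the shell and the picture viewer there is one more tool, called after "Call:" in YAML: its name, and indented under it one key for each argument. arm_command: Moves the arm, as the interface text tells. Its arguments: {"type":"object","properties":{"increments":{"type":"array","items":{"type":"array","items":{"type":"number"}}},"gripper":{"type":"number"}},"required":["increments"]}

```bash
mkdir -p pics; ls
cat > h.py <<'E'
import numpy as np, cv2
from scipy.spatial.transform import Rotation as R
from cell import r, vision, job
def save(n,img): cv2.imwrite('pics/'+n,img[:,:,::-1])
def cam(name):
    i=vision.camera_info(name); K=np.array(i["intrinsics"])
    if name!="wrist": return K,np.array(i["camera_from_world"])
    o=r.get_obs(); T=np.eye(4); T[:3,:3]=R.from_quat(o["tcp_rot"]).as_matrix(); T[:3,3]=o["eef_pos"]
    return K,np.linalg.inv(T@np.array(i["mount"]))
def atz(px,z,c):   # pixel -> world on plane z
    K,M=c; d=M[:3,:3].T@np.linalg.inv(K)@[px[0],px[1],1]; o=-M[:3,:3].T@M[:3,3]
    return o+d*(z-o[2])/d[2]
def proj(p,c):
    K,M=c; q=K@(M[:3,:3]@np.array(p)+M[:3,3]); return q[:2]/q[2]
def tri(obs): # [(px,cam)]
    A=[];b=[]
    for px,(K,M) in obs:
        d=M[:3,:3].T@np.linalg.inv(K)@[px[0],px[1],1]; d/=np.linalg.norm(d); o=-M[:3,:3].T@M[:3,3]
        P=np.eye(3)-np.outer(d,d); A.append(P); b.append(P@o)
    return np.linalg.lstsq(np.vstack(A),np.hstack(b),rcond=None)[0]
E
python3 - <<'E'
from h import *
np.set_printoptions(precision=4,suppress=True)
o=r.get_obs(); print(o["time_s"],o["eef_pos"],o["tcp_rot"],o["opening"])
ims=[]
for n in("scene","top"):
    ims.append(vision.get_image(n)); save(n+'0.png',ims[-1])
H={"housing":0,"cover_mid":.0725,"cover_tab":.087,"pliers_mid":.007,"cup_mid":.021,"jar_mid":.0275,"red_tip":.048}
for t,z in H.items():
    for n in("scene","top"):
        d=vision.mark_of(t,n)[:1]
        for e in d: print(t,n,round(e["p"],2),np.array(e["location"]),atz(e["location"],z,cam(n)))
E
```

```text
pics
0.0 [0.1453 0.6075 0.3032] [ 0.7851  0.6194 -0.0005  0.0004] 0.08516213573862423
housing scene 0.71 [242.9 227.6] [ 0.5818 -0.023  -0.    ]
housing top 0.84 [273.3 185.7] [ 0.5955 -0.0246  0.    ]
cover_mid scene 0.88 [199.5 238.9] [ 0.6188 -0.1334  0.0725]
cover_mid top 0.86 [324.  179.2] [ 0.6075 -0.1345  0.0725]
cover_tab scene 0.95 [185.2 242.2] [ 0.6235 -0.1623  0.087 ]
cover_tab top 0.79 [340.4 171.4] [ 0.6242 -0.1678  0.087 ]
pliers_mid scene 0.54 [220.2 177.6] [0.428  0.0092 0.007 ]
pliers_mid top 0.91 [260.6 252.2] [0.435  0.0039 0.007 ]
cup_mid scene 0.75 [336.4 239.1] [0.7241 0.1048 0.021 ]
cup_mid top 0.82 [220.8 130.3] [0.7251 0.1041 0.021 ]
jar_mid scene 0.91 [246.8 315.8] [ 0.7755 -0.1305  0.0275]
jar_mid top 0.86 [321.1 111.9] [ 0.7721 -0.1348  0.0275]
```

```bash
python3 -c "
import cv2
a=cv2.imread('pics/scene0.png');b=cv2.imread('pics/top0.png')
cv2.imwrite('pics/both0.png',cv2.resize(cv2.hconcat([a,b]),(800,300)))"
```

```text
(no output)
```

View pics/top0.png

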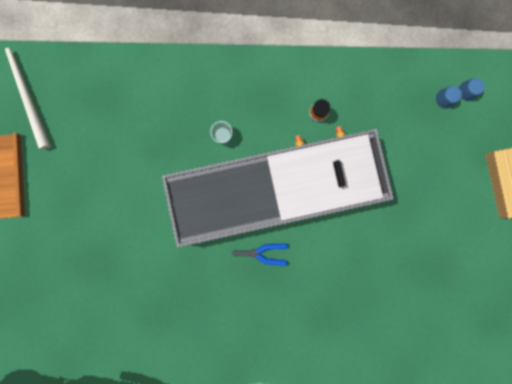

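The top view shows the box from (163,177) to (392,199), with the cover on its right half. The tab is at (340,173), the pliers at (260,253), the cup at (221,131) and the jar at (320,110).

Run:
```python
from h import *
np.set_printoptions(precision=4,suppress=True)
vision.get_image("top"); c=cam("top")
print("cam",-c[1][:3,:3].T@c[1][:3,3])
for t in("housing","cover_mid","cover_tab"):
    m=vision.masks_of(t,"top")[0]["pixels"].astype(np.uint8)
    if t=="housing": m=cv2.morphologyEx(m|vision.masks_of("cover_mid","top")[0]["pixels"].astype(np.uint8),cv2.MORPH_CLOSE,np.ones((9,9)))
    m=cv2.morphologyEx(m,cv2.MORPH_OPEN,np.ones((5,5))) if t!="cover_tab" else m
    pts=np.argwhere(m)[:,::-1].astype(np.float32)
    z={"housing":.078,"cover_mid":.075,"cover_tab":.099}[t]
    w=np.array([atz(p,z,c)[:2]*1000 for p in pts],np.float32)
    rc=cv2.minAreaRect(w); b=cv2.boxPoints(rc); print(t,rc); print(b)
```

```text
cam [0.5399 0.0205 0.8987]
housing ((597.70361328125, -28.115570068359375), (184.4724578857422, 493.82489013671875), 13.8755464553833)
[[ 448.9459  189.4722]
 [ 567.3719 -289.9424]
 [ 746.4613 -245.7033]
 [ 628.0353  233.7112]]
cover_mid ((615.0643920898438, -135.46351623535156), (149.35743713378906, 235.78839111328125), 13.42086124420166)
[[ 515.0616  -38.1219]
 [ 569.7885 -267.4713]
 [ 715.0672 -232.8051]
 [ 660.3403   -3.4558]]
cover_tab ((611.391357421875, -130.96578979492188), (143.66835021972656, 230.74468994140625), 13.12022876739502)
[[ 515.2434  -34.9111]
 [ 567.6213 -259.6324]
 [ 707.5393 -227.0204]
 [ 655.1614   -2.2991]]
```

Call:
arm_command:
  increments:
    - [-20,20,0,0.4,0,0]
    - [-55,55,0,0,0,1.2]
    - [-90,89,0,0,0,2]
    - [-115,113,0,0,0,2.7]
    - [-140,138,0,0,0,3.3]
    - [-165,163,0,0,0,4]
    - [-195,192,0,0,0,4.8]
    - [-223,220,0,0,0,5.6]
    - [-251,248,0,0,0,6.3]
    - [-279,275,0,0,0,6.3]
    - [-307,303,0,0,0,6.3]
    - [-335,330,0,0,0,6.3]
  gripper: 0

```text
time_s: 2.05
eef_pos: [0.3891, 0.2035, 0.3043]
tcp_rot: [0.924, 0.383, 0.001, -0.0]
ft_force: [0.7, 0.5, -1.0]
opening: -0.0
```

Call:
arm_command:
  increments:
    - [-9,38,0,0,0,0.6]
    - [-18,76,2,0,0,1.2]
    - [-28,114,5,0,0,1.8]
    - [-37,152,8,0,0,2.4]
    - [-46,190,10,0,0,3.0]
    - [-56,228,12,0,0,3.6]
    - [-65,266,14,0,0,4.2]
    - [-74,304,16,0,0,4.8]
    - [-83,342,18,0,0,5.4]
    - [-93,380,20,0,0,6.3]
    - [-102,418,20,0,0,6.3]
    - [-111,455,20,0,0,6.3]

```text
time_s: 3.05
eef_pos: [0.6334, -0.1985, 0.2841]
tcp_rot: [0.993, 0.118, 0.0, -0.0]
ft_force: [0.3, 1.0, 1.1]
opening: 0.0002
```

Run:
```python
from h import *
np.set_printoptions(precision=4,suppress=True)
o=r.get_obs(); print(o["eef_pos"],R.from_quat(o["tcp_rot"]).as_matrix()[:2,0])
c=cam("wrist"); im=vision.get_image("wrist"); save('w1.png',im)
for t,z in(("cover_mid",.0725),("cover_tab",.087)):
    for e in vision.mark_of(t,"wrist")[:2]: print(t,round(e["p"],2),np.array(e["location"]),atz(e["location"],z,c))
vision.get_image("scene"); cs=cam("scene")
for e in vision.mark_of("cover_tab","scene")[:2]: print("scene",e["p"],np.array(e["location"]),atz(e["location"],.087,cs))
```

```text
[ 0.6334 -0.1985  0.2841] [0.9723 0.2336]
cover_mid 0.75 [251.9 100.2] [ 0.6118 -0.1353  0.0725]
cover_tab 0.55 [257.4 137.6] [ 0.6227 -0.1614  0.087 ]
scene 0.91 [183.9 244. ] [ 0.6259 -0.166   0.087 ]
```

View pics/w1.png

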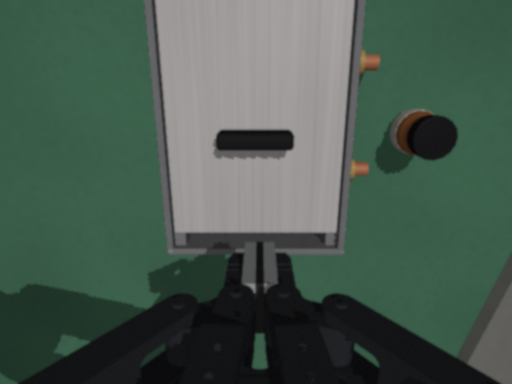

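Run:
```python
from h import *
np.set_printoptions(precision=4,suppress=True)
c=cam("wrist")
P=[atz(p,.078,c)[:2] for p in((168,253),(344,253),(150,3),(361,3))]
print(*P, np.linalg.norm(P[1]-P[0]),np.linalg.norm(P[3]-P[2]))
mid=(P[0]+P[1])/2; m2=(P[2]+P[3])/2; d=m2-mid; th=np.arctan2(-d[0],d[1]); e=P[1]-P[0]; print(th,np.arctan2(e[1],e[0]))
yb=np.array([-np.sin(th),np.cos(th)]); print("origin",mid+.245*yb)
# tab: front/back edges at top z=.099
A=[atz(p,.099,c)[:2] for p in((217,140),(294,140),(255,130),(255,150))]; print(*A)
print(atz((255,150),.085,c))
```

```text
[ 0.5663 -0.2826] [ 0.7233 -0.2449] [ 0.5227 -0.0834] [ 0.6724 -0.0475] 0.16143848676328723 0.15390277742226632
0.23412400016470844 0.23543280979237635
origin [ 0.588  -0.0254]
[ 0.5916 -0.1663] [ 0.6484 -0.1527] [ 0.6179 -0.1522] [ 0.6214 -0.167 ]
[ 0.6218 -0.1697  0.085 ]
```

Call:
arm_command:
  increments:
    - [-2,0,25,0,0,0]
    - [-4,0,55,0,0,0]
    - [-4,0,85,0,0,0]
    - [-4,0,105,0,0,0]
    - [-4,0,115,0,0,0]
    - [-4,0,121,0,0,0]
    - [-4,0,126,0,0,0]
    - [-4,0,126,0,0,0]

```text
time_s: 3.97
eef_pos: [0.6286, -0.1968, 0.1581]
tcp_rot: [0.993, 0.118, 0.0, -0.0]
ft_force: [-0.5, 0.3, -0.7]
opening: 0.0004
```

Call:
arm_command:
  increments:
    - [0,-6,0,0,0,0]
    - [0,-11,0,0,0,0]
    - [0,-15,0,0,0,0]
    - [0,-19,0,0,0,0]
    - [0,-24,0,0,0,0]
    - [0,-31,0,0,0,0]
    - [0,-40,0,0,0,0]
    - [0,-50,0,0,0,0]
    - [0,-60,0,0,0,0]
    - [0,-70,0,0,0,0]
    - [0,-78,0,0,0,0]
    - [0,-84,0,0,0,0]

```text
time_s: 4.97
eef_pos: [0.6093, -0.1147, 0.1589]
tcp_rot: [0.993, 0.118, 0.001, -0.0]
ft_force: [0.8, -4.6, 4.4]
opening: -0.0002
```

Call:
arm_command:
  increments:
    - [0,-8,0,0,0,0]
    - [0,-18,0,0,0,0]
    - [0,-30,0,0,0,0]
    - [0,-42,0,0,0,0]
    - [0,-54,0,0,0,0]
    - [0,-66,0,0,0,0]
    - [0,-78,0,0,0,0]
    - [0,-90,0,0,0,0]
    - [0,-102,0,0,0,0]
    - [0,-112,0,0,0,0]
    - [0,-118,0,0,0,0]
    - [0,-121,0,0,0,0]

```text
time_s: 5.97
eef_pos: [0.5806, 0.004, 0.1588]
tcp_rot: [0.993, 0.119, 0.001, -0.0]
ft_force: [0.6, -3.8, 1.8]
opening: -0.0
```

Run:
```python
from h import *
np.set_printoptions(precision=4,suppress=True)
th=.235; O=np.array([.588,-.0254]); xb=np.array([np.cos(th),np.sin(th)]); yb=np.array([-np.sin(th),np.cos(th)])
o=r.get_obs(); print(o["time_s"],o["eef_pos"],o["ft_force"],R.from_quat(o["tcp_rot"]).as_matrix()[:2,0])
p=np.array(o["eef_pos"])[:2]-O; print("finger box",p@xb,p@yb)
im=vision.get_image("top"); save('t2.png',im)
for t,z in(("cover_mid",.0725),("cover_tab",.087),("red_axis",.048),("red_tip",.048),("blue_tip",.048)):
    for e in vision.mark_of(t,"top")[:1]:
        w=atz(e["location"],z,cam("top"))[:2]; d=w-O; print(t,round(e["p"],2),np.array(e["location"]),w,"box",d@xb,d@yb)
```

```text
5.9667 [0.5806 0.004  0.1588] [ 0.5826 -3.8166  1.8123] [0.9719 0.2355]
finger box -0.00034989974590184754 0.03032486761977431
blue_tip 0.62 [354.2 188. ] [ 0.5903 -0.2089] box -0.04046290472232673 -0.17899309817274814
```

View pics/t2.png

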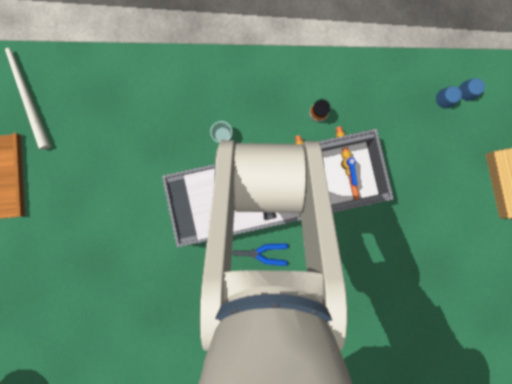

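The cover is sliding well. The blue lever is the right one, at (353,170), so red is at y≈-78. I'll finish the slide slowly.

Call:
arm_command:
  increments:
    - [0,-6,0,0,0,0]
    - [0,-13,0,0,0,0]
    - [0,-20,0,0,0,0]
    - [0,-27,0,0,0,0]
    - [0,-33,0,0,0,0]
    - [0,-37,0,0,0,0]
    - [0,-40,0,0,0,0]
    - [0,-42,0,0,0,0]
    - [0,-43,0,0,0,0]
    - [0,-44,0,0,0,0]

```text
time_s: 7.1
eef_pos: [0.5702, 0.0447, 0.1585]
tcp_rot: [0.993, 0.118, 0.0, 0.001]
ft_force: [0.6, -13.9, 2.0]
opening: 0.0001
```

Call:
arm_command:
  increments:
    - [0,-1,0,0,0,0]
    - [0,-2,0,0,0,0]
    - [0,-3,0,0,0,0]
    - [0,-3,0,0,0,0]

```text
time_s: 7.43
eef_pos: [0.5694, 0.0451, 0.1585]
tcp_rot: [0.993, 0.119, -0.0, 0.003]
ft_force: [0.3, -18.1, 1.8]
opening: 0.0003
```

Call:
arm_command:
  increments:
    - [0,10,0,0,0,0]
    - [0,25,0,0,0,0]
    - [0,30,-25,0,0,0]
    - [0,45,-60,0,0,0]
    - [0,75,-85,0,0,0]
    - [-4,110,-95,0,0,0]
    - [-8,145,-100,0,0,0]
    - [-12,175,-100,0,0,0]
    - [-15,190,-100,0,0,0]
    - [-15,196,-100,0,0,0]
    - [-15,196,-100,0,0,0]

```text
time_s: 8.35
eef_pos: [0.601, -0.149, 0.2591]
tcp_rot: [0.993, 0.118, -0.001, 0.002]
ft_force: [0.4, 0.7, -0.1]
opening: 0.0001
```

Run:
```python
from h import *
np.set_printoptions(precision=4,suppress=True)
th=.235; O=np.array([.588,-.0254]); xb=np.array([np.cos(th),np.sin(th)]); yb=np.array([-np.sin(th),np.cos(th)])
o=r.get_obs(); p=np.array(o["eef_pos"])[:2]-O; print("finger box",p@xb,p@yb,o["eef_pos"][2],o["ft_force"])
for n in("wrist","top","scene"):
    c=cam(n); im=vision.get_image(n); save(n+'3.png',im)
    for t,z in(("cover_mid",.0725),("cover_tab",.087),("red_axis",.048),("red_tip",.048),("blue_tip",.048)):
        for e in vision.mark_of(t,n)[:1]:
            d=atz(e["location"],z,c)[:2]-O; print(n,t,round(e["p"],2),np.array(e["location"]),"box",d@xb,d@yb)
```

```text
finger box -0.016151658445996735 -0.12318171246295663 0.2591256290173494 [ 0.4397  0.7493 -0.051 ]
wrist red_axis 0.84 [308.3 128.4] box 0.023432863140549414 -0.08019482883904414
wrist red_tip 0.7 [242.2 118.2] box -0.031155818069289604 -0.07199119508337216
wrist blue_tip 0.76 [244.6 243.9] box -0.030611472758036922 -0.18648859512338606
top cover_mid 0.81 [218.9 200.1] box -0.0011310431336554853 0.12934711468868157
top cover_tab 0.91 [235.9 197.1] box -0.003398416861184254 0.09021565425636925
top red_axis 0.58 [310.8 174.4] box 0.011906490809397778 -0.08827472597171339
top red_tip 0.47 [308.2 193.6] box -0.030056219286603764 -0.07247673099066411
scene cover_mid 0.94 [286.2 172.9] box -1.2159116515209509e-05 0.12937389280866907
scene cover_tab 0.68 [274.5 177.4] box 0.0024156145153267096 0.09059426594578633
scene red_axis 0.84 [219.3 244.8] box 0.024806404174181004 -0.08459453934943549
scene red_tip 0.51 [205.6 227.9] box -0.02548860580904705 -0.07442346643280107
scene blue_tip 0.59 [155.5 258.7] box -0.035594747983284936 -0.1857917828612798
```

View pics/wrist3.png

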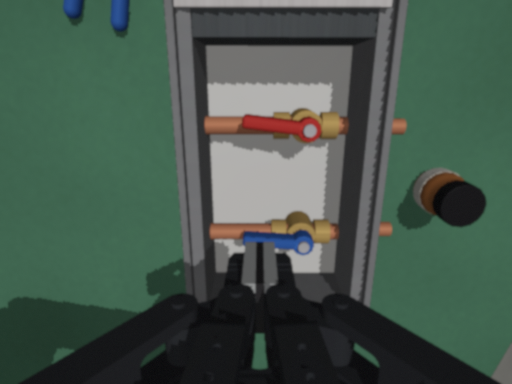

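The cover is fully open. The red lever runs from pivot (309,129) to tip (243,120), about 0.15 rad. The blue lever is at row 240 and the jar is clear. I'll go down between the levers.

Call:
arm_command:
  increments:
    - [-2,0,30,0,0,0]
    - [-2,0,60,0,0,0]
    - [-2,0,90,0,0,0]
    - [-2,0,110,0,0,0]
    - [-2,0,125,0,0,0]
    - [-2,0,134,0,0,0]
    - [-2,0,140,0,0,0]
    - [-2,0,140,0,0,0]

```text
time_s: 9.92
eef_pos: [0.5989, -0.1495, 0.1188]
tcp_rot: [0.993, 0.119, -0.001, 0.003]
ft_force: [0.0, -0.1, 0.3]
opening: 0.0004
```

Call:
arm_command:
  increments:
    - [-2,-9,0,0,0,0]
    - [-3,-18,0,0,0,0]
    - [-3,-24,0,0,0,0]
    - [-3,-30,0,0,0,0]
    - [-4,-34,0,0,0,0]
    - [-4,-38,0,0,0,0]
    - [-4,-42,0,0,0,0]
    - [-3,-47,0,0,0,0]
    - [-2,-52,0,0,0,0]
    - [0,-56,0,0,0,0]
    - [0,-56,0,0,0,0]

```text
time_s: 10.83
eef_pos: [0.5855, -0.0944, 0.1184]
tcp_rot: [0.993, 0.119, -0.001, 0.002]
ft_force: [0.5, -1.0, 0.9]
opening: 0.0001
```

Run:
```python
from h import *
np.set_printoptions(precision=4,suppress=True)
th=.235; O=np.array([.588,-.0254]); xb=np.array([np.cos(th),np.sin(th)]); yb=np.array([-np.sin(th),np.cos(th)])
o=r.get_obs(); p=np.array(o["eef_pos"])[:2]-O; print("finger box",p@xb,p@yb,o["eef_pos"][2],o["ft_force"])
for n in("wrist",):
    c=cam(n); im=vision.get_image(n); save(n+'4.png',im)
    for t,z in(("red_axis",.048),("red_tip",.048),("blue_tip",.048)):
        for e in vision.mark_of(t,n)[:1]:
            d=atz(e["location"],z,c)[:2]-O; print(n,t,round(e["p"],2),np.array(e["location"]),"box",d@xb,d@yb)
```

```text
finger box -0.018467862181509948 -0.06648695290519216 0.11837922442111595 [ 0.5361 -1.0386  0.9023]
wrist red_axis 0.56 [346.9 289.2] box 0.0234030815432109 -0.0818371825843364
wrist red_tip 0.72 [266.2 213.9] box -0.016172912208875404 -0.04264773379444034
```

View pics/wrist4.png

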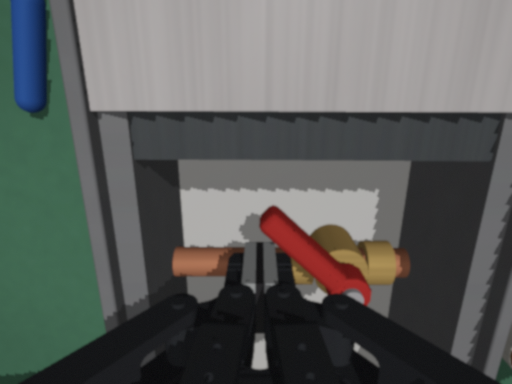

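The fingertips at (260,250) are pushing the red lever, which is now about halfway, with its tip at (270,213). I'll continue the arc.

Call:
arm_command:
  increments:
    - [2,-4,0,0,0,0]
    - [5,-8,0,0,0,0]
    - [8,-11,0,0,0,0]
    - [11,-14,0,0,0,0]
    - [14,-17,0,0,0,0]
    - [17,-19,0,0,0,0]
    - [20,-20,0,0,0,0]
    - [22,-20,0,0,0,0]
    - [24,-20,0,0,0,0]
    - [24,-20,0,0,0,0]

```text
time_s: 11.87
eef_pos: [0.6037, -0.0693, 0.1178]
tcp_rot: [0.993, 0.119, -0.002, 0.002]
ft_force: [-1.9, 1.2, 1.1]
opening: -0.0004
```

Call:
arm_command:
  increments:
    - [1,0,0,0,0,0]
    - [2,0,0,0,0,0]
    - [3,0,0,0,0,0]
    - [3,0,0,0,0,0]

```text
time_s: 12.2
eef_pos: [0.6047, -0.0688, 0.1175]
tcp_rot: [0.993, 0.119, -0.004, 0.002]
ft_force: [-9.0, -3.0, 6.8]
opening: 0.0
```

Call:
arm_command:
  increments:
    - [2,0,0,0,0,0]
    - [3,0,0,0,0,0]
    - [4,0,0,0,0,0]
    - [4,0,0,0,0,0]

```text
time_s: 12.53
eef_pos: [0.6056, -0.0686, 0.1173]
tcp_rot: [0.993, 0.119, -0.008, 0.002]
ft_force: [-17.0, -5.8, 13.2]
opening: -0.0001
```

Run:
```python
from h import *
np.set_printoptions(precision=4,suppress=True)
th=.235; O=np.array([.588,-.0254]); xb=np.array([np.cos(th),np.sin(th)]); yb=np.array([-np.sin(th),np.cos(th)])
o=r.get_obs(); p=np.array(o["eef_pos"])[:2]-O; print("finger box",p@xb,p@yb,o["eef_pos"][2],o["ft_force"])
for n in("wrist",):
    c=cam(n); im=vision.get_image(n); save(n+'5.png',im)
    for t,z in(("red_axis",.048),("red_tip",.048),("blue_tip",.048)):
        for e in vision.mark_of(t,n)[:1]:
            d=atz(e["location"],z,c)[:2]-O; print(n,t,round(e["p"],2),np.array(e["location"]),"box",d@xb,d@yb)
```

```text
finger box 0.007040710815506486 -0.04610892024076266 0.1172841215596234 [-16.9844  -5.8231  13.1652]
wrist red_tip 0.98 [299.8 223.6] box 0.023576890901826388 -0.02615860515724077
```

View pics/wrist5.png

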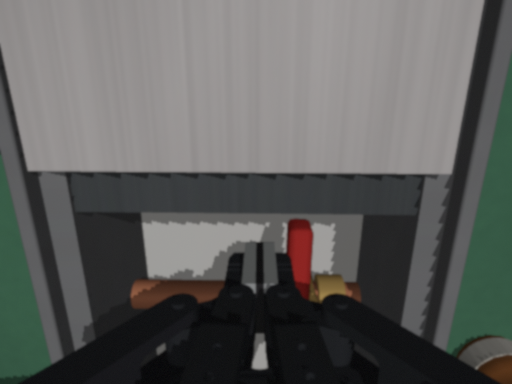

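The red lever at (300,250) points along the box's +y against its stop. I'll back off and lift.

Call:
arm_command:
  increments:
    - [-5,3,0,0,0,0]
    - [-13,6,0,0,0,0]
    - [-20,10,0,0,0,0]
    - [-20,10,-20,0,0,0]
    - [-20,15,-50,0,0,0]
    - [-20,25,-85,0,0,0]
    - [-20,45,-120,0,0,0]
    - [-20,65,-150,0,0,0]
    - [-20,75,-165,0,0,0]
    - [-20,75,-170,0,0,0]
    - [-20,75,-170,0,0,0]

```text
time_s: 13.65
eef_pos: [0.6067, -0.146, 0.2888]
tcp_rot: [0.993, 0.118, -0.006, 0.002]
ft_force: [-0.5, 0.7, 0.2]
opening: -0.0001
```

Run:
```python
from h import *
np.set_printoptions(precision=4,suppress=True)
th=.235; O=np.array([.588,-.0254]); xb=np.array([np.cos(th),np.sin(th)]); yb=np.array([-np.sin(th),np.cos(th)])
o=r.get_obs(); print(o["eef_pos"],o["ft_force"])
for n in("wrist","top","scene"):
    c=cam(n); im=vision.get_image(n); save(n+'6.png',im)
    for t,z in(("cover_mid",.0725),("red_axis",.048),("red_tip",.048),("blue_tip",.048),("pliers_mid",.007),("cup_mid",.021),("jar_mid",.0275)):
        for e in vision.mark_of(t,n)[:1]:
            w=atz(e["location"],z,c)[:2]; d=w-O; print(n,t,round(e["p"],2),w,"box",d@xb,d@yb)
```

```text
[ 0.6067 -0.146   0.2888] [-0.4741  0.6638  0.1867]
wrist red_axis 0.67 [ 0.6286 -0.0985] box 0.022466266257643183 -0.08051514696704902
wrist red_tip 0.69 [ 0.6179 -0.0457] box 0.02435914297795678 -0.026725867519953556
wrist blue_tip 0.78 [ 0.5994 -0.2117] box -0.032315731427305 -0.18384215920533778
wrist pliers_mid 0.37 [ 0.7891 -0.1349] box 0.17009347119822082 -0.15336228259580556
wrist cup_mid 0.51 [ 0.6328 -0.104 ] box 0.025265476521442603 -0.08689920021686602
wrist jar_mid 0.69 [ 0.7801 -0.1285] box 0.1628027917139427 -0.1449671674859644
top cover_mid 0.95 [0.554  0.0929] box -0.005518690003736921 0.12298512531713737
top red_axis 0.67 [ 0.6295 -0.1024] box 0.02247574433132065 -0.08453607676371738
top red_tip 0.62 [ 0.6195 -0.0422] box 0.02672355677501475 -0.023635038972174525
top blue_tip 0.38 [ 0.4356 -0.0013] box -0.14260384674452864 0.05889663401237393
top pliers_mid 0.73 [ 0.4394 -0.0037] box -0.13946006519426576 0.055723477079849947
top cup_mid 0.72 [0.7183 0.1042] box 0.1569342565521398 0.09569012770067556
top jar_mid 0.65 [ 0.7765 -0.1398] box 0.15671466419218516 -0.15515553633703139
scene cover_mid 0.96 [0.5652 0.094 ] box 0.00565917496604461 0.12143106529492016
scene red_axis 0.62 [ 0.6279 -0.0965] box 0.02222120677877066 -0.07845355008210517
scene red_tip 0.73 [ 0.618  -0.0478] box 0.023951893633564376 -0.028769365172932555
scene blue_tip 0.72 [ 0.5893 -0.2126] box -0.04229296021357596 -0.18238710797791471
scene pliers_mid 0.6 [0.4399 0.0039] box -0.1372468445289164 0.06299614690622615
scene cup_mid 0.68 [0.7152 0.1058] box 0.15429812118876957 0.09798116950088571
scene jar_mid 0.72 [ 0.776  -0.1292] box 0.15862541744865172 -0.14469742786148057
```

View pics/wrist6.png

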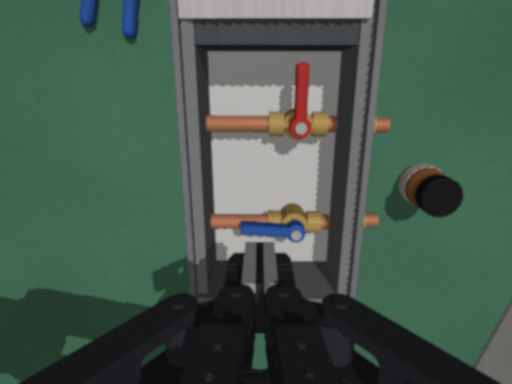

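Red is shut, pointing straight up in the image, and blue is still open at (270,230). The cover is open, and the pliers, cup and jar read in place within network noise.

```bash
python3 -c "
from h import *
print(job.sign_off())"
```

```text
the job is handed in; nothing more can be done
None
```

The cover is fully open and the red lever is shut. I handed the job in at about 14.5 s of the 53 s allowed.

- **Cover:** I pushed it left by the right face of its tab with the closed fingers, until it stopped against the end wall at about 18 N. The last images put its centre at y ≈ 121–123 mm in the box frame (124 expected), and about 129 mm just after the push. That spread is network scatter.
- **Red lever:** I swept it clockwise to its stop at about 18 N sideways, with about 13 N upward on the tool as it met the stop. After I backed off, pivot and tip gave an angle of about 1.5–1.6 rad in all three cameras.
- **Blue lever:** it was not touched and still stands open. The top camera's last fix on it was wrong, a low-confidence point near the pliers. The wrist and scene cameras agreed with the earlier position.
- **Pliers, cup and jar:** the fixed cameras still read all three within about 12 mm of the start. That is only slightly more than their usual scatter, and the arm went near none of them. The wrist camera reported a pliers and a cup that were not there, and I ignored both.
- **Robot:** it ended clear above the box with no contact force.

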